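# Load the last vials and lift the cassette out by its catches

### The job

Put the two sample vials that stand on the bench into empty wells of the cassette in its loading cradle: the small vial in the row of narrow wells, the large one in the row of wide wells, each upright and fully down, and let go of them. Then pinch the cassette's two black side catches together so that it unlocks, lift it level straight up out of the cradle by those catches with all its vials, and finish while still holding it by them, at rest, about 10 cm above where it stood. Tip no vial over, do not wrench the cassette against locked catches, and leave the other things on the bench where they are.

Things in the scene. Friction and masses are not known exactly. Their poses are not given: they have to be found in the camera images.
- cassette: Grey cassette 134 x 62 x 30 mm, 0.25 kg, in the cradle, underside 8 mm above the bench. Origin: centre of underside; x length, y across, z up. Wells open on top (z=30), square edged. Narrow row y=+17: x=-53, -29.5, 29.5, 53; wide row y=-14: x=-41, 41. Wells at -x hold vials, those at +x are empty. A black spring catch stands at x=0 on each long side, no wells between them.
- catch_n_pad (a point): Middle of the finger face of the black catch on the narrow-row side: cassette x=0, y=+31, z=50 mm when not pressed. The catch is an upright plate, 26 mm wide along x, 5 thick, standing free above the wells' top from z=30 to 64 mm; the two finger faces are 62 mm apart (50 when both are fully in). Beside them nothing of the cradle rises above z=20 (cassette frame).
- catch_w_pad (a point): The same on the black catch of the wide-row side: cassette x=0, y=-31, z=50 mm when not pressed.
- catch_n (a joint): How far the narrow-row-side catch is pushed in towards the cassette's middle, m: 0 sprung out and locked, 0.006 fully in. Spring 3 N at first, 7 N fully in. Its hook, low on the outside, reaches 3 mm under a steel keeper of the cradle and is free of it from 0.0035 on.
- catch_w (a joint): The same for the wide-row-side catch.
- cradle: Fixed aluminium loading cradle, plate 170 x 104 x 8 mm; the cassette stands in it, same centre and axes, 1 mm play all round. Locating walls rise to 22 mm above the bench; beside each catch a steel keeper rises to 28 mm above the bench, 32 to 45 mm out from the centre line. Origin: centre of its underside, on the bench.
- narrow_a (a point): Centre of the mouth of the inner empty narrow well (18 mm bore, 18 mm deep), on the cassette's top face, 38 mm above the bench; cassette x = 29.5, y = 17 mm.
- narrow_b (a point): Centre of the mouth of the outer empty narrow well; cassette x = 53, y = 17 mm. Either empty narrow well will do.
- wide_a (a point): Centre of the mouth of the empty wide well (24 mm bore, 25 mm deep); cassette x = 41, y = -14 mm.
- small_vial: Small sample vial standing on the bench: straight round, translucent body and white screw cap, 15 mm across, 45 mm tall, 12 g. Origin: centre of its underside, z up. The lowest 1.5 mm is 3 mm narrower. Seated in a narrow well it stands 27 mm out of the cassette's top face.
- large_vial: Large sample vial standing on the bench, of the same make: 21 mm across, 70 mm tall, 30 g. Origin: centre of its underside, z up. The lowest 1.5 mm is 3 mm narrower. Seated in a wide well it stands 45 mm out of the cassette's top face.
- small_in1: Small vial (15 x 45 mm) already in the narrow row, x = -29.5 mm. Origin as above.
- small_in2: Small vial already in the narrow row, x = -53 mm.
- large_in: Large vial (21 x 70 mm) already in the wide row, x = -41 mm.
- bottle_a: Bystander: loose capped plastic reagent bottle, 62 across, 130 tall mm. Origin: centre of its underside. Leave it where it is.
- bottle_b: Bystander: loose capped plastic reagent bottle, 72 across, 155 tall mm. Origin: centre of its underside. Leave it where it is.
- flask: Bystander: loose stoppered glass volumetric flask, 66 across its bulb, 185 tall mm. Origin: centre of its underside. Leave it where it is.
- beaker: Bystander: loose small glass beaker, 52 across, 60 tall mm. Origin: centre of its underside. Leave it where it is.
- amber_jar: Bystander: loose amber glass jar with black cap, 40 across, 55 tall mm. Origin: centre of its underside. Leave it where it is.
- mouse: Bystander: loose black computer mouse, 105 x 58 x 32 mm. Origin: centre of its underside. Leave it where it is.
- spare_cap: Bystander: loose white screw cap lying on the bench, 18 across, 11 tall mm. Origin: centre of its underside. Leave it where it is.
- spatula: Bystander: loose flat steel spatula lying on the bench, 130 long, 6 thick mm. Origin: centre of its underside. Leave it where it is.
Mind the look-alikes: they are no part of the job. What is shaped like the large_vial but orange, purple or yellow is not meant.

How it is judged:
By the outcome, as a careful person would: the job done as asked, in the order asked, and still so for the second after the job is handed in, while the arm keeps its last pose, push and grip.
It also fails if it takes over 64 s, if anything falls off the work surface, if the arm or the gripper's body presses on something with over 40 N, if the wrist force passes 120 N, or if a joint passes its speed limit or range.

### The arm

A 6-joint arm with a two-finger parallel gripper is mounted at the origin on the work surface. World frame = base frame: x ahead of the robot, y to its left, z up, the work surface at z = 0. Lengths are in mm, angles in rad, forces in N, time in s.
With the tool pointing down it reaches from about 350 to 875 mm from the base axis. Payload 4.2 kg.
Tool frame: the origin (TCP) lies midway between the tips of the shut fingers; the grasp point (between the pads) lies 19 mm behind it (arm.grip_depth is the distance from the TCP to the grasp point, in mm); z points along the fingers, x is the direction in which the jaws open and shut, and the axes are right-handed (so a half turn about z gives the same grasp; the last joint's range is limited). The gripper opens to 85 mm and grips with 20 to 120 N. Pads are 22 mm wide; open, the fingers measure 114 mm over their backs; the gripper's body (76 mm by 85 mm) begins 54 mm behind the grasp point. The pads swing forward as they close: fully open they stand 13 mm farther back than shut.
Start: joints at [1.443, 0.385, 0.008, 0, -1.194, -0.259], TCP at [235.734, 578.817, 231.312] pointing down, gripper open.
Joint ranges: [-3.14, 3.14], [-1.21, 2.06], [-1.07, 1.41], [-3.16, 2.05], [-2.99, -0.16], [-3.1, 3.1]. Speed limits (rad/s): [2.79, 2.79, 3.14, 3.14, 3.14, 3.14].

### API

Orientations are given as a unit quaternion [x, y, z, w].
In Python, from bench import arm, eyes, find_in, silhouettes gives the robot as it stands. The module is installed in compiled form; this text tells all that it offers.
- The arm moves only by the tool play_rows, never from a script. Its arguments are lists of equal length, an entry for each row: "offset": the shift along the world's x, y, z in mm, a list of three; "turn": the turn about the world's z in rad. In form: {"offset": [[x, y, z], ...], "turn": [turn, ...]}. A call has 1 to 12 rows; each row shifts and turns the pose as measured when the row begins; what a row does not reach is not made up. A row lasts 1/10 s, in which the tool goes at most 50 mm and 8.59 degrees, less where a joint would pass 70% of its speed; a pose out of reach is approached as far as the arm can. A call is refused whole if a number of a shift passes 50 or a number of a turn 0.15, either way. A call with a gripper value outside its range is refused whole. "grip" is the gripper's target within -1 to 1 (fully open at 1, half-way at 0, shut at -1), set as the call begins (left out, the last holds). The fingers move at their own pace and stop on an object; the grip force is fixed at half the most. Time passes only in rows, so rows that do not move let the fingers close. It gives the time, the measured TCP pose, the force and the opening at its end, in the units of the state.
- arm.read_state(): the state, without advancing time (a new reading comes with each control period).
- eyes.get_image(name): name is "side" or "top"; returns (picture, depth): 480x640x3 uint8, red, green, blue; 480x640 float32, mm along the optical axis (not along the pixel's ray), 0 where there is no reading.
- eyes.camera_params(name): a dict with "camera_matrix" (3x3 intrinsics, pixels), "camera_from_world" (4x4, takes a point from world to camera coordinates). Camera axes: x right, y down, z forward; pixel columns grow to the right and rows downward; lengths in mm; the calibration is good to about 2 mm. A picture is of the moment at which its call begins. camera_params takes no time and is no camera call.
- arm.job_done(): hands the job in, once; it reports no verdict.
Trained networks look in the newest picture that a camera, given by its name, has taken for a name from the list of things; names that differ only in an ending like _2 or _b are one class to them, and where a whole thing is asked for, a point or a joint stands for the part that bears it (a point fixed in the world has none). Each returns a list of dicts, best first, with "score" (0 to 1); they miss things now and then, are a little off and sometimes report something else, mostly with a low value. They report only what shows in the picture. A call takes as long as a camera call. They do not tell look-alikes from the thing itself.
- find_in(camera, query): "bbox" ([centre column, centre row, width, height] in pixels, round what is visible of it).
- silhouettes(camera, query): "mask" (480x640 bool, what is visible of it) and "bbox" ([centre column, centre row, width, height] in pixels, round what is visible of it).
The state is a dict: "clock": time; "joints": joint angles; "joint_vel": joint speeds; "joint_efforts": joint torques, N m; "position": TCP position; "ee_rot": TCP orientation; "contact_force": force on the tool from outside, world axes, zero at the start; "wrist_torque": the same for the moment, N m; "gripper_width": finger opening in mm.
Only numpy, scipy, OpenCV 4.12 (cv2) and the standard library are available. Lean on these libraries where they do the work, as an engineer would, in place of code of your own. Each camera call takes 0.05 s, during which the arm holds its last target. There are 200 camera calls.

## Working session

There is one attempt and no reset: what is moved stays moved. The work goes in short steps, Python scripts to look and compute and a tool call to move; the robot and the scene stay as the last step left them, time stands still between calls to the robot, and variables do not carry over. Pictures are saved under pics/ and viewed, on a budget of 10 in all, crops included, one or two more only if the job needs it, and the job is handed in when it is done.

Besides the shell and the picture viewer there is one more tool, called by a JSON object that holds its "method" and its "body", one argument or row to a line. play_rows: Moves the arm, as the interface text tells. Its arguments: {"type":"object","properties":{"offset":{"type":"array","items":{"type":"array","items":{"type":"number"}}},"turn":{"type":"array","items":{"type":"number"}},"grip":{"type":"number"}},"required":["offset","turn"]}

```bash
mkdir -p pics
cat > h.py <<'E'
import numpy as np, cv2
from bench import arm, eyes, find_in, silhouettes
def cam(n):
    p=eyes.camera_params(n); return np.array(p["camera_matrix"]),np.array(p["camera_from_world"])
def cloud(n,depth):
    K,T=cam(n); v,u=np.mgrid[:480,:640]
    c=np.stack([(u-K[0,2])/K[0,0]*depth,(v-K[1,2])/K[1,1]*depth,depth],-1)
    w=(c-T[:3,3])@T[:3,:3]; w[depth==0]=np.nan; return w
def proj(n,P):
    K,T=cam(n); c=np.atleast_2d(P)@T[:3,:3].T+T[:3,3]; q=c@K.T; return q[:,:2]/q[:,2:]
def atz(n,uv,z):
    K,T=cam(n); o=-T[:3,:3].T@T[:3,3]; d=T[:3,:3].T@np.linalg.inv(K)@np.array([uv[0],uv[1],1.])
    return o+d*(z-o[2])/d[2]
E
python3 - <<'E'
from h import *
for n in("side","top"):
    im,d=eyes.get_image(n); cv2.imwrite(f"pics/{n}0.png",im[...,::-1]); np.save(f"{n}0.npy",d)
    K,T=cam(n); print(n,K[0,0],(-T[:3,:3].T@T[:3,3]).round(),T[2,:3].round(2))
    w=cloud(n,d)
    for q in("cassette","small_vial","large_vial","catch_n_pad","narrow_a","cradle"):
        for r in silhouettes(n,q)[:6]:
            m=r["mask"]; print(q,round(r["score"],2),np.round(r["bbox"]),np.nanmedian(w[m],0).round(1),np.nanpercentile(w[m],98,axis=0).round(0))
print(arm.read_state())
E
```

```text
side 533.4501230975483 [   5. -691.  804.] [ 0.5   0.56 -0.66]
cassette 0.7 [295. 243.  49.  52.] [567.7   9.6  36.5] [631.  71.  71.]
small_vial 0.54 [386. 357.   6.  23.] [ 475.1 -331.9   29.8] [ 484. -324.   46.]
large_vial 0.86 [348. 292.  17.  30.] [ 526.5 -184.    44. ] [ 576. -150.   71.]
large_vial 0.82 [379. 290.  11.  31.] [ 577.1 -220.3   44.1] [ 589. -207.   72.]
large_vial 0.62 [341. 267.  14.  29.] [ 566.7 -119.8   42.6] [ 580. -105.   71.]
large_vial 0.56 [316. 300.   9.  29.] [ 465.  -153.    43.1] [ 478. -141.   71.]
large_vial 0.48 [319. 280.   7.  30.] [ 508.6 -119.2   54.1] [ 520. -104.   72.]
large_vial 0.33 [308. 351.  11.   9.] [ 390.4 -212.7    9.3] [ 398. -204.   13.]
catch_n_pad 0.54 [284. 229.  10.  15.] [549.5  45.4  61.9] [571.  76.  72.]
narrow_a 0.55 [296. 244.  51.  52.] [563.3  11.2  36.4] [631.  72.  71.]
cradle 0.97 [296. 254.  72.  51.] [526.6 -14.2   8. ] [653.  41.  27.]
top 551.8326117987514 [ 331.  -53. 1195.] [ 0.19  0.01 -0.98]
cassette 0.81 [288. 234.  51.  67.] [569.   24.8  37.9] [626.  70.  72.]
small_vial 0.39 [451. 273.  12.   9.] [ 478
[... 966 characters left out ...]

{'clock': 0.7, 'joints': array([ 1.44254879e+00,  3.84662149e-01,  7.86007417e-03,  1.21015268e-05,
       -1.19399923e+00, -2.58599098e-01]), 'joint_vel': array([-0.00137273,  0.00077378, -0.00027722, -0.00021609, -0.00041427,
        0.00039905]), 'joint_efforts': array([-1.06991611e-03, -3.91946018e+01,  1.88579875e+01,  4.19001907e+00,
       -1.96269521e-04, -7.42266035e-07]), 'position': array([235.76395192, 578.78466918, 231.32108482]), 'ee_rot': array([-5.58002762e-01,  8.29839091e-01, -5.58336643e-06,  2.58596550e-06]), 'contact_force': array([-0.15095599, -0.28928684, -0.33513495]), 'wrist_torque': array([ 0.04156923, -0.01554786,  0.07065542]), 'gripper_width': 85.29285813229852}
```

View pics/top0.png

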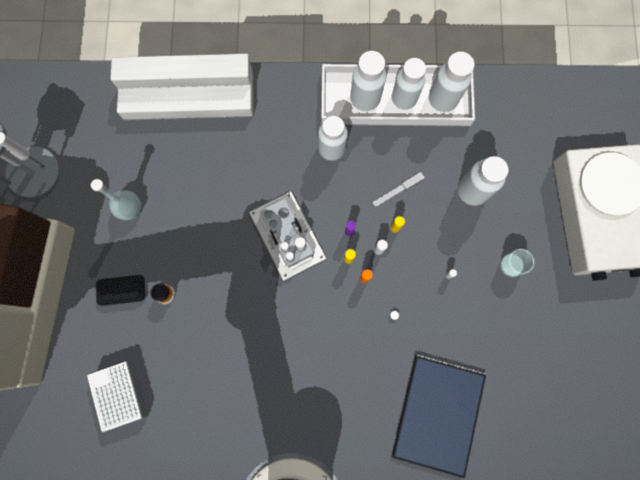

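View pics/side0.png

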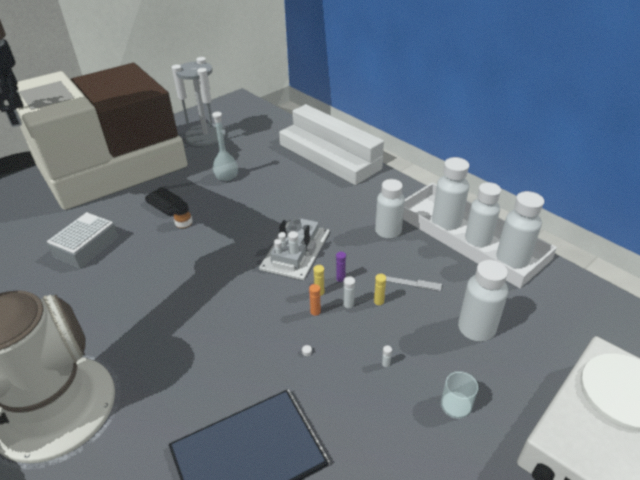

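Top view: cassette at (288,235), white large vial at (381,247) among purple, yellow and orange look-alikes, and small vial at (452,273). Side view: large vial at (349,293), small vial at (387,356), spare cap at (307,351). Next I enlarge the two spots to get a precise fit.

Run:
```python
from h import *
from scipy.optimize import minimize
t=cv2.imread("pics/top0.png"); s=cv2.imread("pics/side0.png")
a=cv2.resize(t[185:285,240:335],None,fx=4.2,fy=4.2,interpolation=cv2.INTER_CUBIC)
b=cv2.resize(s[205:285,250:340],None,fx=4.4,fy=4.4,interpolation=cv2.INTER_CUBIC)
o=np.zeros((420,800,3),np.uint8); o[:a.shape[0],:a.shape[1]]=a; o[:b.shape[0],400:400+min(400,b.shape[1])]=b[:,:400]; cv2.imwrite("pics/crop1.png",o)
eyes.get_image("top"); eyes.get_image("side")
# plate hull fit
res={}
for n,img in(("top",t),("side",s)):
    m=silhouettes(n,"cradle")[0]["mask"]|silhouettes(n,"cassette")[0]["mask"]; np.save(f"m_{n}.npy",m)
    S=4
    M=cv2.resize(m.astype(np.float32),None,fx=S,fy=S,interpolation=cv2.INTER_LINEAR)
    # grayscale edge-based refinement later
    def hull(p):
        c,sn=np.cos(p[2]),np.sin(p[2]); P=[]
        for z,L,W in((0,85,52),(8,85,52)):
            for x,y in((-L,-W),(-L,W),(L,W),(L,-W)): P.append((p[0]+c*x-sn*y,p[1]+sn*x+c*y,z))
        return cv2.convexHull(proj(n,np.array(P)).astype(np.float32))
    def cost(p):
        h=hull(p); r=np.zeros_like(M); cv2.fillPoly(r,[np.round(((h+.5)*S-.5)*16).astype(np.int32)],1.,shift=4); return np.abs(r-M).sum()/S/S
    best=min((minimize(cost,[562,20,y],method="Nelder-Mead",options=dict(initial_simplex=[[562,20,y],[572,20,y],[562,30,y],[562,20,y+.2]])) for y in(-.5,-.8,-1.1,-1.4)),key=lambda r:r.fun)
    print(n,best.x,best.fun,m.sum())
# vial tops via depth
for n in("top","side"):
    w=cloud(n,np.load(f"{n}0.npy"))
    for nm,c,zt,r in(("small",(478,-328),45,7.5),("large",(529,-179),70,10.5)):
        k=(np.hypot(w[...,0]-c[0],w[...,1]-c[1])<25)&(w[...,2]>zt-4)&(w[...,2]<zt+8)
        print(n,nm,k.sum(),np.argwhere(k).mean(0)[::-1],w[k].mean(0).round(1),((np.nanmax(w[k],0)+np.nanmin(w[k],0))/2).round(1))
```

```text
top [5.63188421e+02 2.19690106e+01 4.84369150e-01] 409.078125 3436
side [5.65253683e+02 2.29651419e+01 4.84381903e-01] 639.38671875 2249
top small 44 [452.38636364 272.77272727] [ 478.9 -328.5   45.2] [ 478.6 -328.7   45.5]
top large 80 [381.7625 244.6625] [ 532.1 -178.9   70.1] [ 532.6 -178.6   70.5]
side small 54 [387.24074074 349.31481481] [ 478.5 -329.3   44.3] [ 478.1 -329.2   44.3]
side large 75 [349.16       281.06666667] [ 531.4 -179.9   69.3] [ 531.2 -179.6   69.6]
```

View pics/crop1.png

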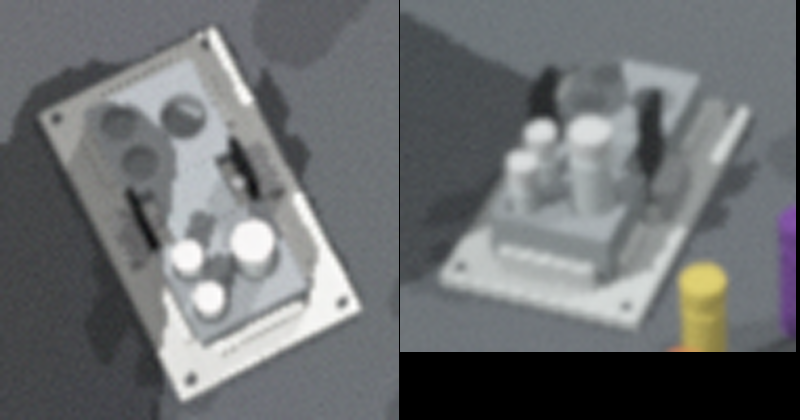

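Run:
```python
from h import *
from scipy.optimize import minimize
R=lambda a:np.array([[np.cos(a),-np.sin(a)],[np.sin(a),np.cos(a)]])
for n,p0 in(("top",[563,22,.484]),("side",[565,23,.484])):
    g=cv2.cvtColor(cv2.imread(f"pics/{n}0.png"),cv2.COLOR_BGR2GRAY).astype(np.float32)
    gb=cv2.GaussianBlur(g,(0,0),1.); G=np.hypot(cv2.Sobel(gb,5,1,0),cv2.Sobel(gb,5,0,1)); G=np.minimum(G,80)
    t=np.linspace(-.95,.95,80)
    for z in((8,)):
        L,W=85,52
        pts=np.concatenate([np.c_[t*L,0*t+W],np.c_[t*L,0*t-W],np.c_[0*t+L,t*W],np.c_[0*t-L,t*W]])
        def cost(p):
            q=pts@R(p[2]).T+p[:2]; uv=proj(n,np.c_[q,0*q[:,:1]+z]).astype(np.float32)
            return -cv2.remap(G,uv[:,0],uv[:,1],cv2.INTER_LINEAR).mean()
        b=min((minimize(cost,np.add(p0,[i,j,k]),method="Nelder-Mead",options=dict(initial_simplex=np.add(p0,[[i,j,k],[i+3,j,k],[i,j+3,k],[i,j,k+.05]]))) for i in(-4,0,4) for j in(-4,0,4) for k in(-.04,0,.04)),key=lambda r:r.fun)
        print(n,"plate",b.x.round(3),b.fun)
    w=cloud(n,np.load(f"{n}0.npy")); p=b.x
    for nm,l,zt in(("s1",(-29.5,17),65),("s2",(-53,17),65),("L",(-41,-14),83)):
        c=R(p[2])@l+p[:2]
        k=(np.hypot(w[...,0]-c[0],w[...,1]-c[1])<13)&(w[...,2]>zt-3)&(w[...,2]<zt+6)
        m=w[k].mean(0); print(nm,k.sum(),m.round(1),"cassette origin",(m[:2]-R(p[2])@l).round(1))
    q=lambda x,y,z:np.r_[R(p[2])@[x,y]+p[:2],z].round(1)
    print("nb",q(53,17,38),"na",q(29.5,17,38),"wa",q(41,-14,38))
```

```text
Traceback (most recent call last):
  File "h.py", line 10, in proj
    K,T=cam(n); c=np.atleast_2d(P)@T[:3,:3].T+T[:3,3]; q=c@K.T; return q[:,:2]/q[:,2:]
        ~~~^^^
  File "h.py", line 4, in cam
    p=eyes.camera_params(n); return np.array(p["camera_matrix"]),np.array(p["camera_from_world"])
ValueError: time passes only in moves, steps and waits
```

```bash
sed -i 's/^def cam(n):/import functools\n@functools.lru_cache(None)\ndef cam(n):/' h.py
cat > fit.py <<'E'
from h import *
from scipy.optimize import minimize
R=lambda a:np.array([[np.cos(a),-np.sin(a)],[np.sin(a),np.cos(a)]])
for n,p0 in(("top",[563,22,.484]),("side",[565,23,.484])):
    g=cv2.cvtColor(cv2.imread(f"pics/{n}0.png"),cv2.COLOR_BGR2GRAY).astype(np.float32)
    gb=cv2.GaussianBlur(g,(0,0),1.); G=np.hypot(cv2.Sobel(gb,5,1,0),cv2.Sobel(gb,5,0,1)); G=np.minimum(G,80)
    t=np.linspace(-.95,.95,80); L,W,z=85,52,8
    pts=np.concatenate([np.c_[t*L,0*t+W],np.c_[t*L,0*t-W],np.c_[0*t+L,t*W],np.c_[0*t-L,t*W]])
    def cost(p):
        q=pts@R(p[2]).T+p[:2]; uv=proj(n,np.c_[q,0*q[:,:1]+z]).astype(np.float32)
        return -cv2.remap(G,uv[:,0],uv[:,1],cv2.INTER_LINEAR).mean()
    b=min((minimize(cost,np.add(p0,[i,j,k]),method="Nelder-Mead",options=dict(initial_simplex=np.add(p0,[[i,j,k],[i+3,j,k],[i,j+3,k],[i,j,k+.05]]))) for i in(-4,0,4) for j in(-4,0,4) for k in(-.04,0,.04)),key=lambda r:r.fun)
    print(n,"plate",b.x.round(3),b.fun)
    w=cloud(n,np.load(f"{n}0.npy")); p=b.x
    for nm,l,zt in(("s1",(-29.5,17),65),("s2",(-53,17),65),("L",(-41,-14),83)):
        c=R(p[2])@l+p[:2]
        k=(np.hypot(w[...,0]-c[0],w[...,1]-c[1])<13)&(w[...,2]>zt-3)&(w[...,2]<zt+6)
        m=w[k].mean(0); print(nm,k.sum(),m.round(1),"cassette origin",(m[:2]-R(p[2])@l).round(1))
    q=lambda x,y,z:np.r_[R(p[2])@[x,y]+p[:2],z].round(1)
    print("nb",q(53,17,38),"na",q(29.5,17,38),"wa",q(41,-14,38))
E
python3 fit.py
```

```text
top plate [5.62511e+02 2.20350e+01 4.88000e-01] -79.970703125
s1 41 [528.9  23.6  65.6] cassette origin [562.9  22.4]
s2 38 [508.2  12.5  65.6] cassette origin [563.   22.3]
L 78 [533.   -9.4  83.8] cassette origin [562.7  22.2]
nb [601.4  61.9  38. ] na [580.6  50.9  38. ] wa [605.3  28.9  38. ]
side plate [5.61201e+02 1.95810e+01 4.94000e-01] -74.98777770996094
s1 27 [528.   22.1  64.2] cassette origin [562.   21.1]
s2 29 [506.6  10.8  64.3] cassette origin [561.4  21. ]
L 49 [532.2 -10.8  82.7] cassette origin [561.7  20.9]
nb [599.8  59.7  38. ] na [579.1  48.5  38. ] wa [603.9  26.7  38. ]
```

{"method": "play_rows", "body": {
  "offset": [
    [12, -45, 0],
    [12, -45, 0],
    [12, -45, 0],
    [12, -45, 0],
    [12, -45, 0],
    [12, -45, 0],
    [12, -45, 0],
    [12, -45, 0],
    [12, -45, 0],
    [12, -45, 0],
    [12, -45, 0],
    [12, -45, 0]
  ],
  "turn": [-0.12, -0.12, -0.12, -0.12, -0.12, -0.12, -0.12, -0.12, -0.12, -0.12, -0.12, -0.12],
  "grip": 1
}}

```text
clock: 2.2
position: [380.0, 23.7, 232.0]
ee_rot: [0.15, 0.989, 0.002, 0.004]
contact_force: [0.8, 0.1, 0.7]
gripper_width: 85.4
```

{"method": "play_rows", "body": {
  "offset": [
    [12.3, -44, 0],
    [12.3, -44, 0],
    [12.3, -44, -5],
    [12.3, -44, -10],
    [12.3, -44, -20],
    [12.3, -44, -25],
    [12.3, -44, -25],
    [12.3, -44, -25],
    [0, 0, 0],
    [0, 0, 0]
  ],
  "turn": [-0.1, -0.1, -0.1, -0.1, -0.1, -0.1, -0.1, -0.08, 0, 0]
}}

```text
clock: 3.2
position: [478.6, -338.0, 126.6]
ee_rot: [0.533, 0.846, -0.0, 0.012]
contact_force: [0.7, 0.4, -0.0]
gripper_width: 85.6
```

{"method": "play_rows", "body": {
  "offset": [
    [0, 5, -20],
    [0, 4, -20],
    [0, 0, -20],
    [0, 0, -15],
    [0, 0, 0],
    [0, 0, 0]
  ],
  "turn": [0.02, 0.02, 0, 0, 0, 0],
  "grip": 0.3
}}

```text
clock: 3.8
position: [481.4, -325.2, 56.6]
ee_rot: [0.511, 0.859, 0.001, 0.017]
contact_force: [1.0, -0.4, 0.5]
gripper_width: 55.3
```

```bash
python3 -c "
from h import *
s=arm.read_state(); q=s['ee_rot']; print(s['position'],q,np.arctan2(2*q[0]*q[1],q[0]**2-q[1]**2),s['gripper_width'],s['joints'])"
```

```text
[ 481.40243087 -325.22424304   56.58408754] [0.51140489 0.85916596 0.0011023  0.01725311] 2.067777040279477 55.28782368665263 [-0.31255689  0.47794988 -0.34417612  0.00843395 -0.71455396 -0.76753534]
```

{"method": "play_rows", "body": {
  "offset": [
    [-1.5, -2, -10],
    [-1.2, -1.7, -10],
    [0, 0, -8],
    [0, 0, -4],
    [0, 0, 0],
    [0, 0, 0]
  ],
  "turn": [0, 0, 0, 0, 0, 0]
}}

```text
clock: 4.4
position: [480.2, -329.2, 25.3]
ee_rot: [0.511, 0.86, 0.002, 0.02]
contact_force: [-0.9, 0.1, -0.1]
gripper_width: 55.5
```

```bash
cat > st.py <<'E'
from h import *
s=arm.read_state(); q=s['ee_rot']; x,y,z,w=q
print(s['position'].round(1),'th',np.arctan2(2*x*y,x*x-y*y).round(3),'tilt',np.round([2*(x*z+w*y),2*(y*z-w*x)],4),s['gripper_width'].round(1),s['contact_force'].round(1),s['clock'])
E
python3 st.py
```

```text
Traceback (most recent call last):
  File "st.py", line 3, in <module>
    print(s['position'].round(1),'th',np.arctan2(2*x*y,x*x-y*y).round(3),'tilt',np.round([2*(x*z+w*y),2*(y*z-w*x)],4),s['gripper_width'].round(1),s['contact_force'].round(1),s['clock'])
                                                                                                                      ^^^^^^^^^^^^^^^^^^^^^^^^
AttributeError: 'float' object has no attribute 'round'
```

```bash
sed -i "s/s\['gripper_width'\].round(1)/round(s['gripper_width'],1)/" st.py
```

{"method": "play_rows", "body": {
  "offset": [
    [-1.4, 0.3, -2.5],
    [0, 0, 0],
    [0, 0, 0],
    [0, 0, 0],
    [0, 0, 0],
    [0, 0, 0]
  ],
  "turn": [0, 0, 0, 0, 0, 0],
  "grip": -1
}}

```text
clock: 5.0
position: [479.4, -329.3, 23.6]
ee_rot: [0.511, 0.86, 0.002, 0.021]
contact_force: [0.3, 0.2, -0.6]
gripper_width: 13.1
```

```bash
python3 st.py
```

```text
[ 479.4 -329.3   23.6] th 2.069 tilt [ 0.0382 -0.0186] 13.1 [ 0.3  0.2 -0.6] 5.0
```

{"method": "play_rows", "body": {
  "offset": [
    [0, 0, 15],
    [0, 0, 25],
    [0, 0, 30],
    [0, 0, 30],
    [5, 15, 15],
    [12, 38, 10],
    [14, 45, 0],
    [14, 45, 0],
    [14, 45, 0],
    [14, 45, 0],
    [14, 45, 0],
    [14, 45, 0]
  ],
  "turn": [0, 0, 0, 0, 0, 0, 0, 0, 0, 0, 0, 0]
}}

```text
clock: 6.2
position: [579.3, 1.4, 154.4]
ee_rot: [0.516, 0.856, 0.003, 0.021]
contact_force: [1.0, -1.6, 0.3]
gripper_width: 12.7
```

```bash
python3 st.py
```

```text
[579.3   1.4 154.4] th 2.058 tilt [ 0.0397 -0.0172] 12.7 [ 1.  -1.6  0.3] 6.2
```

{"method": "play_rows", "body": {
  "offset": [
    [8, 24, 0],
    [8, 22, 0],
    [4, 12, 0],
    [2, 2, 0],
    [0, 0, 0]
  ],
  "turn": [0, 0, 0, 0, 0]
}}

```text
clock: 6.7
position: [602.5, 69.8, 153.8]
ee_rot: [0.512, 0.859, 0.003, 0.021]
contact_force: [0.1, -0.0, -0.6]
gripper_width: 12.8
```

```bash
python3 st.py
```

```text
[602.5  69.8 153.8] th 2.066 tilt [ 0.0397 -0.0166] 12.8 [ 0.1 -0.  -0.6] 6.7
```

{"method": "play_rows", "body": {
  "offset": [
    [0, 0, 0],
    [0, 0, 0],
    [0, 0, 0],
    [0, 0, 0],
    [0, 0, 0]
  ],
  "turn": [0, 0, 0, 0, 0]
}}

```text
clock: 7.2
position: [601.3, 65.4, 154.0]
ee_rot: [0.515, 0.857, 0.003, 0.021]
contact_force: [0.4, -1.0, 0.3]
gripper_width: 13.0
```

```bash
cat >> h.py <<'E'
def shot(tag):
    for n in("top","side"):
        im,d=eyes.get_image(n); cv2.imwrite(f"pics/{n}_{tag}.png",im[...,::-1]); np.save(f"{n}_{tag}.npy",d)
E
python3 st.py
python3 - <<'E'
from h import *
shot("a")
o=np.zeros((420,800,3),np.uint8)
for i,n in enumerate(("top","side")):
    c=proj(n,[600,60,90])[0].astype(int); print(c)
    im=cv2.imread(f"pics/{n}_a.png")[c[1]-52:c[1]+53,c[0]-50:c[0]+50]
    o[:,i*400:i*400+400]=cv2.resize(im,(400,420),interpolation=cv2.INTER_CUBIC)
cv2.imwrite("pics/a.png",o)
E
```

```text
[601.3  65.4 154. ] th 2.06 tilt [ 0.0385 -0.0171] 13.0 [ 0.4 -1.   0.3] 7.2
[266 209]
[295 204]
```

View pics/a.png

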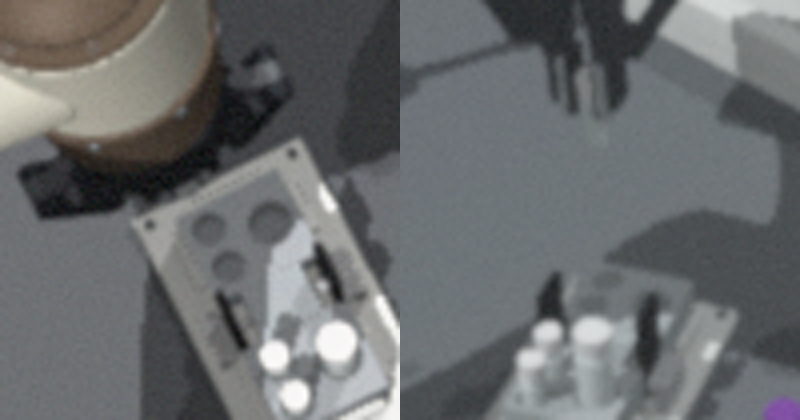

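Side crop: vial held at about (598,140), leaning slightly; the tool has picked up a 2.4° tilt. Turning half a turn flips that tilt the other way, so I try that first.

{"method": "play_rows", "body": {
  "offset": [
    [0, 0, 0],
    [0, 0, 0],
    [0, 0, 0],
    [0, 0, 0],
    [0, 0, 0],
    [0, 0, 0],
    [0, 0, 0],
    [0, 0, 0],
    [0, 0, 0],
    [0, 0, 0],
    [0, 0, 0],
    [0, 0, 0]
  ],
  "turn": [0.15, 0.15, 0.15, 0.15, 0.15, 0.15, 0.15, 0.15, 0.15, 0.15, 0.15, 0.15]
}}

```text
clock: 8.5
position: [601.1, 66.1, 154.1]
ee_rot: [-0.355, 0.935, 0.018, 0.011]
contact_force: [-0.3, -0.9, -0.7]
gripper_width: 12.8
```

```bash
python3 st.py
```

```text
[601.1  66.1 154.1] th -2.416 tilt [0.0079 0.042 ] 12.8 [-0.3 -0.9 -0.7] 8.5
```

{"method": "play_rows", "body": {
  "offset": [
    [0, 0, 0],
    [0, 0, 0],
    [0, 0, 0],
    [0, 0, 0],
    [0, 0, 0],
    [0, 0, 0],
    [0, 0, 0],
    [0, 0, 0],
    [0, 0, 0],
    [0, 0, 0],
    [0, 0, 0]
  ],
  "turn": [0.145, 0.145, 0.145, 0.145, 0.145, 0.145, 0.145, 0.145, 0.145, 0, 0]
}}

```text
clock: 9.6
position: [601.3, 66.4, 153.8]
ee_rot: [0.86, -0.509, -0.021, 0.003]
contact_force: [-0.3, -0.5, -0.1]
gripper_width: 12.6
```

{"method": "play_rows", "body": {
  "offset": [
    [0, -2, -10],
    [0, -1.5, -10],
    [0, 0, -10],
    [0, 0, -10],
    [0, 0, 0],
    [0, 0, 0]
  ],
  "turn": [0, 0, 0, 0, 0, 0]
}}

```text
clock: 10.2
position: [600.2, 62.0, 108.7]
ee_rot: [0.859, -0.512, -0.023, 0.004]
contact_force: [-0.1, -0.7, 0.4]
gripper_width: 12.7
```

```bash
python3 st.py
python3 - <<'E'
from h import *
shot("b")
o=np.zeros((420,800,3),np.uint8)
for i,n in enumerate(("top","side")):
    c=proj(n,[600,60,75])[0].astype(int); print(c)
    im=cv2.imread(f"pics/{n}_b.png")[c[1]-42:c[1]+42,c[0]-40:c[0]+40]
    o[:,i*400:i*400+400]=cv2.resize(im,(400,420),interpolation=cv2.INTER_CUBIC)
cv2.imwrite("pics/b.png",o)
E
```

```text
[600.2  62.  108.7] th -1.075 tilt [-0.0424  0.0168] 12.7 [-0.1 -0.7  0.4] 10.2
[267 210]
[295 209]
```

View pics/b.png

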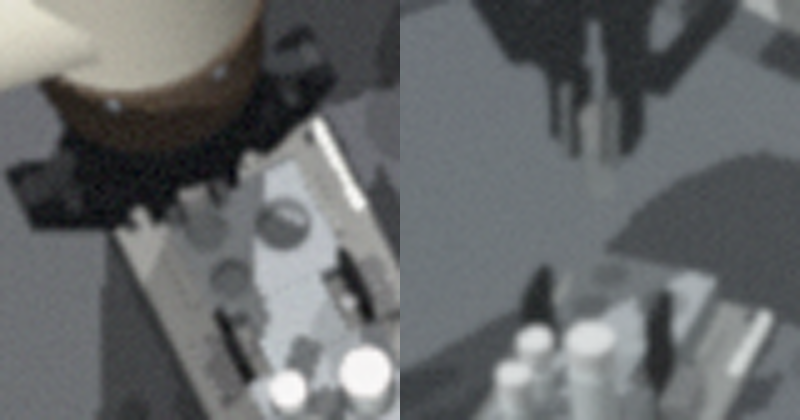

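Run:
```python
from h import *
w=cloud("side",np.load("side_b.npy"))
k=(np.hypot(w[...,0]-600,w[...,1]-60)<25)&(w[...,2]>72)&(w[...,2]<118)
v,u=np.nonzero(k)
for r in np.unique(v):
    c=u[v==r]; P=w[r,c]; print(r,c.min(),c.max(),P.mean(0).round(1))
for z in(90,85,109): print(z,proj("side",[600.2,62,z]))
im=cv2.imread("pics/side_b.png")
print(im[205:216,288:308].max(-1))
```

```text
195 287 294 [590.6  65.8 116.5]
196 287 302 [593.   61.1 115. ]
197 287 301 [593.   57.1 114.5]
198 289 300 [595.1  54.9 111.8]
199 291 299 [595.2  54.4 109.3]
200 291 298 [595.8  57.1 104.9]
201 291 297 [594.8  57.8 102.3]
202 291 297 [595.2  58.5  99. ]
203 291 297 [595.4  59.   95.9]
204 292 297 [596.6  58.9  92.5]
205 292 297 [595.6  57.9  90.8]
206 292 297 [594.8  57.1  88.9]
207 293 295 [594.7  59.   85.1]
90 [[294.88559922 203.63708544]]
85 [[294.9942709  205.43294149]]
109 [[294.46708114 196.72085692]]
[[120 123 119 121 119 123 125 127 127 124 123 119 119 119 121 121 120 118
  108  96]
 [120 120 120 119 120 121 126 122 122 125 121 122 120 122 119 116 113 104
   94  82]
 [120 120 119 122 121 119 121 120 119 121 121 119 119 117 121 112  97  87
   85  84]
 [122 118 121 122 121 119 124 124 124 120 119 120 122 115 109 103  86  81
   82  82]
 [120 122 123 119 120 120 122 120 124 121 121 122 120 106  92  85  83  82
   82  81]
 [119 122 119 120 124 120 125 121 118 122 120 121 111  92  81  80  85  80
   82  84]
 [120 119 122 123 124 122 121 121 121 122 118 115 106  87  80  82  84  80
   81  82]
 [121 121 121 123 120 122 123 123 121 121 116 106  92  85  83  81  82  81
   81  81]
 [122 120 120 122 122 120 121 122 121 117 108  92  84  82  83  82  79  81
   81  79]
 [121 122 120 121 121 122 120 122 116 106  93  81  83  81  81  81  81  83
   83  79]
 [121 121 122 122 123 118 122 115 103  89  85  82  82  83  85  82  80  83
   81  78]]
```

Run:
```python
from h import *
K,T=cam("side"); print(T[0,:3].round(3))
for n in("side","top"):
    for o in((562.3,21.6),(561.7,21.)): print(n,"nb",proj(n,[o[0]+38.8,o[1]+40,38]),"na",proj(n,[o[0]+18.1,o[1]+28.9,38]),"wa",proj(n,[o[0]+42.8,o[1]+7,38]))
print("vial axis at tcp",[proj("side",[600.2-.04*(z-108)*-1*0,62,z]).round(1) for z in(93,100)])
g=cv2.cvtColor(cv2.imread("pics/side0.png"),cv2.COLOR_BGR2GRAY); print(g[214:230,284:308])
g=cv2.cvtColor(cv2.imread("pics/side_b.png"),cv2.COLOR_BGR2GRAY); print(g[216:230,284:308])
```

```text
[ 0.736 -0.677 -0.015]
side nb [[296.39827692 221.74957744]] na [[292.63248564 227.91421761]] wa [[307.19930796 227.58393362]]
side nb [[296.36927031 221.9808463 ]] na [[292.60110096 228.15189822]] wa [[307.17558677 227.82141629]]
top nb [[268.01437879 214.26309789]] na [[272.88398044 223.72394038]] wa [[283.37282284 212.64201921]]
top nb [[268.28412919 214.5379974 ]] na [[273.1551627 224.0007624]] wa [[283.64407304 212.91667474]]
vial axis at tcp [array([[294.8, 202.6]]), array([[294.7, 200. ]])]
[[115 115 117 118 116 117 117 119 117 118 116 117 117 115 118 115 118 116
  115 117 119 115 118 118]
 [116 117 115 118 117 117 116 119 119 118 119 114 116 119 118 115 118 116
  117 117 118 116 116 115]
 [117 115 117 117 117 118 119 116 117 116 117 118 116 117 116 118 118 121
  115 118 117 116 118 119]
 [116 116 118 116 117 115 121 118 118 118 120 121 117 117 118 121 123 122
  121 121 120 118 118 117]
 [114 116 117 117 116 116 117 114 116 116 117 118 117 116 121 124 131 138
  139 133 127 124 122 121]
 [103 106 114 114 112 110 111 115 118 119 117 113 110 112 111 116 138 160
  163 154 151 146 
[... 1734 characters left out ...]
78 107 129 131 122 116 117 116 109 106 100 100 102 103 106 110 114
  118 117 114 117 114 114]
 [ 51  83 118 135 133 120 116 113 116 114 110 109 107 108 109 113 117 117
  116 117 114 113 109 106]
 [ 53  91 125 137 129 117 115 114 112 113 112 108 112 117 115 117 120 120
  116 115 108 101  92  83]
 [ 54  96 130 130 121 115 109 104 101 102 101 102 109 117 117 122 127 136
  123 111  99  92  78  61]
 [ 57  88 123 122 116 107 102  99  98  95  97  98 105 118 132 142 149 154
  134 110  96  84  69  53]
 [ 52  74 105 114 114 108 100  96  98  98  99 100 120 139 150 163 167 160
  137 112  95  77  63  47]
 [ 48  67  99 112 116 108 101 101 102 103 106 120 143 163 170 171 173 166
  149 121  92  63  55  52]]
```

{"method": "play_rows", "body": {
  "offset": [
    [0.7, -0.8, -10],
    [0.6, -0.7, -10],
    [0, 0, -10],
    [0, 0, -9],
    [0, 0, 0],
    [0, 0, 0]
  ],
  "turn": [0, 0, 0, 0, 0, 0]
}}

```text
clock: 10.9
position: [601.8, 60.6, 66.8]
ee_rot: [0.859, -0.512, -0.022, 0.003]
contact_force: [0.9, -0.1, -0.0]
gripper_width: 13.1
```

```bash
python3 st.py
python3 - <<'E'
from h import *
shot("c")
o=np.zeros((420,800,3),np.uint8)
for i,n in enumerate(("top","side")):
    c=proj(n,[600,60,55])[0].astype(int); print(c)
    im=cv2.imread(f"pics/{n}_c.png")[c[1]-31:c[1]+32,c[0]-30:c[0]+30]
    o[:,i*400:i*400+400]=cv2.resize(im,(400,420),interpolation=cv2.INTER_CUBIC)
cv2.imwrite("pics/c.png",o)
E
```

```text
[601.8  60.6  66.8] th -1.075 tilt [-0.0413  0.0173] 13.1 [ 0.9 -0.1 -0. ] 10.9
[268 212]
[296 216]
```

View pics/c.png

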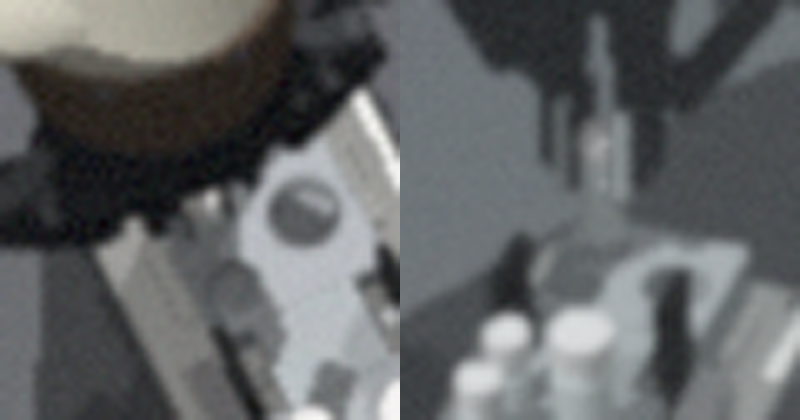

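Side crop: vial bottom at about (603,225), right above the outer narrow well; the wide well shows at (675,280) in the side crop and (303,210) in the top crop. Now inserting.

{"method": "play_rows", "body": {
  "offset": [
    [0, 0, -4],
    [0, 0, -4],
    [0, 0, -4],
    [0, 0, 0]
  ],
  "turn": [0, 0, 0, 0]
}}

```text
clock: 11.4
position: [602.6, 61.0, 55.4]
ee_rot: [0.859, -0.512, -0.021, 0.002]
contact_force: [-0.0, 0.5, -0.3]
gripper_width: 13.0
```

{"method": "play_rows", "body": {
  "offset": [
    [-0.5, -0.4, -4],
    [-0.2, -0.1, -4],
    [0, 0, -3],
    [0, 0, 0]
  ],
  "turn": [0, 0, 0, 0]
}}

```text
clock: 11.8
position: [602.6, 61.1, 43.9]
ee_rot: [0.859, -0.512, -0.021, 0.001]
contact_force: [-0.6, 0.1, -0.6]
gripper_width: 13.2
```

{"method": "play_rows", "body": {
  "offset": [
    [0, 0, 0],
    [0, 0, 0],
    [0, 0, 0],
    [0, 0, 3],
    [0, 0, 10],
    [0, 0, 20],
    [0, 0, 30],
    [0, 0, 30]
  ],
  "turn": [0, 0, 0, 0, 0, 0, 0, 0],
  "grip": -0.3
}}

```text
clock: 12.6
position: [598.9, 59.4, 137.1]
ee_rot: [0.859, -0.512, -0.024, 0.005]
contact_force: [1.4, -0.8, 0.8]
gripper_width: 29.8
```

```bash
python3 st.py; python3 -c "
from h import *
print(arm.read_state()['joints'])
shot('d')
for n in('side','top'):
    w=cloud(n,np.load(f'{n}_d.npy'))
    k=(np.hypot(w[...,0]-601,w[...,1]-61)<14)&(w[...,2]>50)&(w[...,2]<90)
    m=w[k]
    if len(m): 
        print(n,len(m),m.mean(0),np.percentile(m[:,2],[5,50,95])); t=m[m[:,2]>m[:,2].max()-4]; print(t.mean(0))
"
```

```text
[598.9  59.4 137.1] th -1.076 tilt [-0.0474  0.0155] 29.8 [ 1.4 -0.8  0.8] 12.6
[ 0.35159057  0.44734028 -0.13134356 -0.03599096 -1.0315877   1.73344137]
side 52 [598.83890305  58.58916023  60.43527442] [51.94224857 62.02978279 65.73172986]
[599.70690347  60.51815302  64.50730355]
top 46 [600.31284174  60.89962282  64.25216326] [60.1484628  64.53694033 68.79985489]
[599.55143845  61.13420466  68.1834832 ]
```

{"method": "play_rows", "body": {
  "offset": [
    [-9, -32, 0],
    [-9, -32, 0],
    [-9, -32, 0],
    [-9, -32, 0],
    [-9, -32, 0],
    [-9, -32, 0],
    [-9, -32, 0],
    [-3, -9, 0],
    [0, 0, 0],
    [0, 0, 0]
  ],
  "turn": [0.1, 0.1, 0.1, 0.1, 0.1, 0.1, 0.1, 0.06, 0, 0],
  "grip": 0.15
}}

```text
clock: 13.7
position: [532.6, -180.1, 146.6]
ee_rot: [0.99, -0.141, -0.016, 0.006]
contact_force: [-0.2, 0.8, 0.2]
gripper_width: 48.9
```

```bash
python3 st.py
```

```text
[ 532.6 -180.1  146.6] th -0.283 tilt [-0.0334 -0.0077] 48.9 [-0.2  0.8  0.2] 13.7
```

{"method": "play_rows", "body": {
  "offset": [
    [0, 0, -20],
    [0, 0, -25],
    [0, 0, -25],
    [0, 0, -15],
    [0, 0, -8],
    [0, 0, -6],
    [0, 0, 0],
    [0, 0, 0]
  ],
  "turn": [0, 0, 0, 0, 0, 0, 0, 0]
}}

```text
clock: 14.5
position: [537.3, -174.5, 47.3]
ee_rot: [0.99, -0.14, -0.012, 0.006]
contact_force: [1.0, 0.8, -0.0]
gripper_width: 49.3
```

```bash
python3 st.py
```

```text
[ 537.3 -174.5   47.3] th -0.281 tilt [-0.0252 -0.0086] 49.3 [ 1.   0.8 -0. ] 14.5
```

{"method": "play_rows", "body": {
  "offset": [
    [-2.5, -2.5, -4],
    [-2.3, -2.4, -4],
    [0, 0, -1.5],
    [0, 0, 0],
    [0, 0, 0]
  ],
  "turn": [0, 0, 0, 0, 0]
}}

```text
clock: 15.0
position: [533.3, -180.1, 39.2]
ee_rot: [0.99, -0.14, -0.01, 0.006]
contact_force: [-0.2, 0.7, 0.1]
gripper_width: 49.0
```

```bash
python3 st.py
```

```text
[ 533.3 -180.1   39.2] th -0.282 tilt [-0.0208 -0.0089] 49.0 [-0.2  0.7  0.1] 15.0
```

{"method": "play_rows", "body": {
  "offset": [
    [-0.5, 0.3, -0.5],
    [0, 0, 0],
    [0, 0, 0],
    [0, 0, 0],
    [0, 0, 0],
    [0, 0, 0]
  ],
  "turn": [0, 0, 0, 0, 0, 0],
  "grip": -1
}}

```text
clock: 15.6
position: [533.3, -179.9, 39.2]
ee_rot: [0.99, -0.14, -0.009, 0.006]
contact_force: [-0.1, -0.2, 0.8]
gripper_width: 19.3
```

```bash
python3 st.py
```

```text
[ 533.3 -179.9   39.2] th -0.282 tilt [-0.0195 -0.0091] 19.3 [-0.1 -0.2  0.8] 15.6
```

{"method": "play_rows", "body": {
  "offset": [
    [0, 0, 10],
    [0, 0, 20],
    [0, 0, 25],
    [0, 0, 25],
    [0, 0, 25],
    [0, 0, 10],
    [0, 0, 0],
    [0, 0, 0]
  ],
  "turn": [0, 0, 0, 0, 0, 0, 0, 0]
}}

```text
clock: 16.4
position: [530.8, -179.5, 160.0]
ee_rot: [0.99, -0.141, -0.011, 0.006]
contact_force: [0.1, 0.0, -0.3]
gripper_width: 19.7
```

```bash
python3 st.py
```

```text
[ 530.8 -179.5  160. ] th -0.282 tilt [-0.0225 -0.0082] 19.7 [ 0.1  0.  -0.3] 16.4
```

{"method": "play_rows", "body": {
  "offset": [
    [10, 27, 0],
    [12, 34, 0],
    [12, 34, 0],
    [12, 34, 0],
    [12, 34, 0],
    [10, 27, -5],
    [5, 12, -5],
    [1, 3, -5],
    [0, 0, 0],
    [0, 0, 0],
    [0, 0, 0]
  ],
  "turn": [0, 0, 0, 0, 0, 0, 0, 0, 0, 0, 0]
}}

```text
clock: 17.5
position: [597.7, 29.5, 129.0]
ee_rot: [0.989, -0.144, -0.024, 0.01]
contact_force: [0.1, 0.6, -0.0]
gripper_width: 19.3
```

```bash
python3 st.py
```

```text
[597.7  29.5 129. ] th -0.29 tilt [-0.051  -0.0118] 19.3 [ 0.1  0.6 -0. ] 17.5
```

{"method": "play_rows", "body": {
  "offset": [
    [-30, 0, 8],
    [-50, 0, 8],
    [-30, 0, 0],
    [0, 0, 0],
    [0, 0, 0],
    [0, 0, 0]
  ],
  "turn": [0, 0, 0, 0, 0, 0]
}}

```text
clock: 18.1
position: [484.5, 24.1, 146.9]
ee_rot: [0.989, -0.148, -0.022, 0.009]
contact_force: [-0.3, 0.6, -0.1]
gripper_width: 19.2
```

```bash
python3 st.py
```

```text
[484.5  24.1 146.9] th -0.298 tilt [-0.0471 -0.0106] 19.2 [-0.3  0.6 -0.1] 18.1
```

{"method": "play_rows", "body": {
  "offset": [
    [8, 0, 0],
    [10, 0, 0],
    [10, 0, 0],
    [10, 0, 0],
    [10, 0, 0],
    [10, 0, 0],
    [10, 0, 0],
    [10, 0, 0],
    [10, 0, 0],
    [10, 0, 0],
    [6, 0, 0],
    [3, 0, 0]
  ],
  "turn": [0, 0, 0, 0, 0, 0, 0, 0, 0, 0, 0, 0]
}}

```text
clock: 19.3
position: [605.1, 23.8, 144.9]
ee_rot: [0.989, -0.149, -0.022, 0.009]
contact_force: [0.0, 0.0, -0.1]
gripper_width: 19.8
```

```bash
python3 st.py
```

```text
[605.1  23.8 144.9] th -0.3 tilt [-0.0472 -0.0114] 19.8 [ 0.   0.  -0.1] 19.3
```

{"method": "play_rows", "body": {
  "offset": [
    [0, 1, 10],
    [0, 1, 12],
    [0, 1, 12],
    [0, 1, 12],
    [0, 0, 12],
    [0, 0, 12],
    [0, 0, 12],
    [0, 0, 12],
    [0, 0, 12],
    [0, 0, 12],
    [0, 0, 12],
    [0, 0, 8]
  ],
  "turn": [0, 0, 0, 0, 0, 0, 0, 0, 0, 0, 0, 0]
}}

```text
clock: 20.5
position: [603.9, 28.1, 297.1]
ee_rot: [0.989, -0.149, -0.021, 0.009]
contact_force: [0.3, 0.1, -0.6]
gripper_width: 19.5
```

```bash
python3 st.py
```

```text
[603.9  28.1 297.1] th -0.299 tilt [-0.045  -0.0108] 19.5 [ 0.3  0.1 -0.6] 20.5
```

{"method": "play_rows", "body": {
  "offset": [
    [0, 0, -40],
    [0, 0, -45],
    [0, 0, -40],
    [0, 0, 0],
    [0, 0, 0],
    [0, 0, 0]
  ],
  "turn": [0, 0, 0, 0, 0, 0]
}}

```text
clock: 21.1
position: [607.1, 28.2, 176.8]
ee_rot: [0.989, -0.149, -0.015, 0.007]
contact_force: [-0.0, 0.6, -0.7]
gripper_width: 19.6
```

```bash
python3 st.py
```

```text
[607.1  28.2 176.8] th -0.299 tilt [-0.0328 -0.0095] 19.6 [-0.   0.6 -0.7] 21.1
```

{"method": "play_rows", "body": {
  "offset": [
    [0, 0, 10],
    [0, 0, 14],
    [0, 0, 14],
    [0, 0, 14],
    [0, 0, 14],
    [0, 0, 14],
    [0, 0, 14],
    [0, 0, 14],
    [0, 0, 14],
    [0, 0, 12],
    [0, 0, 8],
    [0, 0, 0]
  ],
  "turn": [0, 0, 0, 0, 0, 0, 0, 0, 0, 0, 0, 0]
}}

```text
clock: 22.3
position: [614.1, 28.2, 361.0]
ee_rot: [0.989, -0.148, 0.009, -0.001]
contact_force: [0.3, 0.2, -0.6]
gripper_width: 19.5
```

{"method": "play_rows", "body": {
  "offset": [
    [0, 0, -45],
    [0, 0, -50],
    [0, 0, -50],
    [0, 0, -10],
    [0, 0, 0],
    [0, 0, 0],
    [0, 0, 0]
  ],
  "turn": [0, 0, 0, 0, 0, 0, 0]
}}

```text
clock: 23.0
position: [617.0, 28.1, 212.8]
ee_rot: [0.989, -0.147, 0.019, -0.004]
contact_force: [0.2, -0.3, -0.3]
gripper_width: 19.3
```

```bash
python3 st.py
```

```text
[617.   28.1 212.8] th -0.296 tilt [0.0382 0.002 ] 19.3 [ 0.2 -0.3 -0.3] 23.0
```

{"method": "play_rows", "body": {
  "offset": [
    [-8, 0, -3],
    [-10, 0, -5],
    [-10, 0, -5],
    [-10, 0, -5],
    [-10, 0, -5],
    [-10, 0, -5],
    [-10, 0, -5],
    [-10, 0, -5],
    [-10, 0, -5],
    [-6, 0, -3],
    [0, 0, 0],
    [0, 0, 0]
  ],
  "turn": [0, 0, 0, 0, 0, 0, 0, 0, 0, 0, 0, 0]
}}

```text
clock: 24.2
position: [516.3, 28.7, 175.6]
ee_rot: [0.989, -0.147, 0.028, -0.008]
contact_force: [0.2, 0.4, -0.5]
gripper_width: 19.3
```

```bash
python3 st.py
```

```text
[516.3  28.7 175.6] th -0.295 tilt [0.0583 0.0084] 19.3 [ 0.2  0.4 -0.5] 24.2
```

{"method": "play_rows", "body": {
  "offset": [
    [35, 0, 0],
    [40, 0, 0],
    [10, 0, 0],
    [0, 0, 0],
    [0, 0, 0],
    [0, 0, 0]
  ],
  "turn": [0, 0, 0, 0, 0, 0]
}}

```text
clock: 24.8
position: [603.6, 28.4, 176.4]
ee_rot: [0.989, -0.147, 0.029, -0.009]
contact_force: [-0.7, 0.4, 0.3]
gripper_width: 19.6
```

```bash
python3 st.py
```

```text
[603.6  28.4 176.4] th -0.294 tilt [0.0593 0.0089] 19.6 [-0.7  0.4  0.3] 24.8
```

{"method": "play_rows", "body": {
  "offset": [
    [0, 0, 0],
    [0, 0, 0],
    [0, 0, 0],
    [0, 0, 0],
    [0, 0, 0],
    [0, 0, 0],
    [0, 0, 0],
    [0, 0, 0],
    [0, 0, 0],
    [0, 0, 0],
    [0, 0, 0],
    [0, 0, 0]
  ],
  "turn": [-0.15, -0.15, -0.15, -0.15, -0.15, -0.15, -0.15, -0.15, -0.15, -0.15, -0.15, -0.15]
}}

```text
clock: 26.0
position: [590.6, 28.4, 180.9]
ee_rot: [-0.497, 0.867, -0.024, -0.016]
contact_force: [0.0, -0.3, -0.6]
gripper_width: 18.9
```

{"method": "play_rows", "body": {
  "offset": [
    [0, 0, 6],
    [0, 0, 10],
    [0, 0, 12],
    [0, 0, 12],
    [0, 0, 12],
    [0, 0, 12],
    [0, 0, 12],
    [0, 0, 12],
    [0, 0, 8],
    [0, 0, 0]
  ],
  "turn": [-0.15, -0.15, -0.15, -0.15, -0.15, -0.15, -0.15, -0.15, -0.1, 0]
}}

```text
clock: 27.0
position: [579.3, 28.6, 283.5]
ee_rot: [0.131, 0.991, -0.006, -0.028]
contact_force: [-0.6, 0.1, 0.1]
gripper_width: 19.2
```

```bash
python3 st.py
```

```text
[579.3  28.6 283.5] th 2.879 tilt [-0.0575 -0.0049] 19.2 [-0.6  0.1  0.1] 27.0
```

{"method": "play_rows", "body": {
  "offset": [
    [0, 0, -40],
    [0, 0, -50],
    [0, 0, -35],
    [0, 0, 0],
    [0, 0, 0],
    [0, 0, 0]
  ],
  "turn": [0, 0, 0, 0, 0, 0]
}}

```text
clock: 27.6
position: [576.6, 28.7, 159.3]
ee_rot: [0.124, 0.992, -0.005, -0.025]
contact_force: [-0.4, 0.5, 0.2]
gripper_width: 19.5
```

```bash
python3 st.py
```

```text
[576.6  28.7 159.3] th 2.892 tilt [-0.05   -0.0041] 19.5 [-0.4  0.5  0.2] 27.6
```

{"method": "play_rows", "body": {
  "offset": [
    [4, 0, -5],
    [6, 0, -8],
    [6, 0, -8],
    [6, 0, -8],
    [5, 0, -8],
    [3, 0, -6],
    [0, 0, -3],
    [0, 0, 0],
    [0, 0, 0]
  ],
  "turn": [0, 0, 0, 0, 0, 0, 0, 0, 0]
}}

```text
clock: 28.5
position: [612.4, 29.2, 113.4]
ee_rot: [0.124, 0.992, -0.004, -0.02]
contact_force: [0.9, 0.5, -0.6]
gripper_width: 19.4
```

```bash
python3 st.py
python3 - <<'E'
from h import *
shot("e")
w=cloud("side",np.load("side_e.npy"))
k=(np.hypot(w[...,0]-600,w[...,1]-25)<28)&(w[...,2]>66)&(w[...,2]<118)
v,u=np.nonzero(k)
for r in np.unique(v):
    c=u[v==r]; print(r,c.min(),c.max(),w[r,c].mean(0).round(1))
for z in(38,70,80,90,100): print(z,proj("side",[604.5,28,z]))
o=np.zeros((420,800,3),np.uint8)
for i,n in enumerate(("top","side")):
    c=proj(n,[603,28,60])[0].astype(int); print(c)
    im=cv2.imread(f"pics/{n}_e.png")[c[1]-42:c[1]+42,c[0]-40:c[0]+40]
    o[:,i*400:i*400+400]=cv2.resize(im,(400,420),interpolation=cv2.INTER_CUBIC)
cv2.imwrite("pics/e.png",o)
E
```

```text
[612.4  29.2 113.4] th 2.894 tilt [-0.0415 -0.0023] 19.4 [ 0.9  0.5 -0.6] 28.5
197 313 313 [621.4  24.  117.6]
198 313 317 [622.4  19.7 116.6]
199 313 316 [621.5  19.3 114.6]
200 309 312 [612.   21.6 115.5]
201 302 312 [606.3  22.  115.6]
202 302 312 [604.   22.3 113.9]
203 303 312 [604.2  23.  110.7]
204 304 312 [605.4  22.8 107.5]
205 304 312 [605.2  22.7 105. ]
206 304 312 [605.   22.6 102.4]
207 304 312 [605.4  23.2  99.1]
208 304 312 [604.8  22.6  97. ]
209 304 312 [605.1  23.1  93.9]
210 304 312 [605.3  23.6  90.7]
211 304 312 [604.2  22.4  89.2]
212 304 312 [603.5  22.9  86.6]
213 304 312 [604.4  22.9  83.3]
214 304 312 [604.   22.5  80.9]
215 305 312 [605.4  22.6  77.3]
216 306 311 [603.8  20.8  76.4]
225 307 309 [585.8   2.4  71.7]
226 309 309 [588.    1.8  68. ]
38 [[307.17558677 227.82141629]]
70 [[306.69522241 216.69226739]]
80 [[306.54157498 213.13254224]]
90 [[306.38619559 209.53269068]]
100 [[306.22905479 205.89203038]]
[282 211]
[306 220]
```

View pics/e.png

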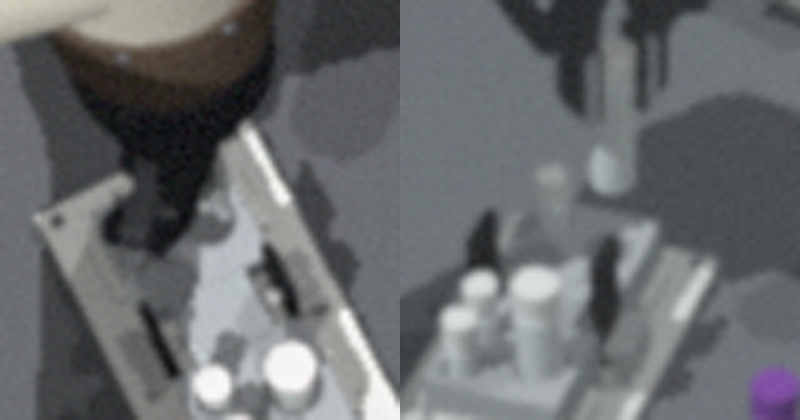

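Side crop: large vial held with its bottom at (612,188), small vial seated at (553,180), and the wide well just behind the catch at (605,260). The vial has to move about 6 mm in −x.

{"method": "play_rows", "body": {
  "offset": [
    [-2, -0.3, -6],
    [-2, -0.3, -8],
    [-1.5, -0.3, -8],
    [0, 0, -6],
    [0, 0, -3],
    [0, 0, 0],
    [0, 0, 0]
  ],
  "turn": [0, 0, 0, 0, 0, 0, 0]
}}

```text
clock: 29.3
position: [605.9, 28.3, 80.5]
ee_rot: [0.123, 0.992, -0.003, -0.02]
contact_force: [-0.3, -0.3, -0.5]
gripper_width: 19.7
```

```bash
python3 st.py
python3 - <<'E'
from h import *
shot("f")
w=cloud("side",np.load("side_f.npy"))
k=(np.hypot(w[...,0]-600,w[...,1]-25)<22)&(w[...,2]>46)&(w[...,2]<85)
v,u=np.nonzero(k)
for r in np.unique(v):
    c=u[v==r]; print(r,c.min(),c.max(),w[r,c].mean(0).round(1))
E
```

```text
[605.9  28.3  80.5] th 2.894 tilt [-0.0406 -0.0019] 19.7 [-0.3 -0.3 -0.5] 29.3
212 311 315 [613.6  17.7  84.1]
213 311 313 [611.7  17.8  82.3]
214 307 311 [604.7  19.9  82.1]
215 301 311 [599.2  21.2  81.5]
216 302 311 [598.   20.7  79.6]
217 303 311 [600.5  22.2  74.6]
218 303 311 [599.9  21.6  72.4]
219 303 311 [599.7  21.5  69.8]
220 303 311 [600.2  22.3  66.2]
221 303 311 [599.1  21.1  64.7]
222 303 311 [598.1  20.1  63. ]
223 303 311 [599.1  21.4  58.9]
224 303 311 [598.9  21.3  56.2]
225 303 311 [599.8  24.3  51. ]
226 303 311 [598.   22.3  50.4]
227 304 310 [596.2  20.8  49.4]
```

{"method": "play_rows", "body": {
  "offset": [
    [0, 0, -3],
    [0, 0, -4],
    [0, 0, -4],
    [0, 0, 0]
  ],
  "turn": [0, 0, 0, 0]
}}

```text
clock: 29.8
position: [607.8, 29.1, 74.4]
ee_rot: [0.122, 0.992, -0.003, -0.018]
contact_force: [0.3, -0.7, -1.2]
gripper_width: 19.5
```

{"method": "play_rows", "body": {
  "offset": [
    [-1.2, -0.5, -1],
    [-0.6, -0.3, -2],
    [0, 0, -3],
    [0, 0, 0],
    [0, 0, 0]
  ],
  "turn": [0, 0, 0, 0, 0]
}}

```text
clock: 30.3
position: [607.4, 29.1, 67.8]
ee_rot: [0.122, 0.992, -0.002, -0.016]
contact_force: [1.0, 1.9, 1.1]
gripper_width: 19.5
```

```bash
python3 st.py
python3 - <<'E'
from h import *
shot("g")
w=cloud("side",np.load("side_g.npy"))
k=(np.hypot(w[...,0]-600,w[...,1]-25)<22)&(w[...,2]>36)&(w[...,2]<75)
v,u=np.nonzero(k)
for r in np.unique(v):
    c=u[v==r]; print(r,c.min(),c.max(),w[r,c].mean(0).round(1))
o=np.zeros((420,800,3),np.uint8)
for i,n in enumerate(("top","side")):
    c=proj(n,[603,28,60])[0].astype(int)
    im=cv2.imread(f"pics/{n}_g.png")[c[1]-31:c[1]+32,c[0]-30:c[0]+30]
    o[:,i*400:i*400+400]=cv2.resize(im,(400,420),interpolation=cv2.INTER_CUBIC)
cv2.imwrite("pics/g.png",o)
E
```

```text
[607.4  29.1  67.8] th 2.896 tilt [-0.0316 -0.0003] 19.5 [1.  1.9 1.1] 30.3
214 312 312 [616.7  23.8  73.4]
215 312 315 [616.2  18.2  74. ]
216 311 315 [614.4  17.9  72.3]
217 306 314 [605.5  19.6  73.4]
218 302 311 [600.9  20.8  72.4]
219 301 311 [599.1  22.7  69.5]
220 302 311 [597.8  21.1  68.2]
221 303 311 [601.4  23.9  61.8]
222 303 311 [600.6  23.1  59.9]
223 303 311 [600.7  23.3  56.9]
224 303 313 [604.7  24.7  51. ]
225 301 313 [605.   29.8  44.9]
226 299 313 [601.8  30.4  43.4]
227 299 315 [602.5  28.6  41.2]
228 299 315 [601.4  27.7  39.4]
229 298 313 [597.7  28.4  38.2]
230 297 312 [593.   28.2  38. ]
231 297 313 [592.6  23.5  38.2]
232 299 312 [589.   21.1  38.7]
233 300 312 [589.6  16.5  38.2]
234 300 311 [588.7  14.1  37.3]
235 301 311 [587.1  11.4  37. ]
```

View pics/g.png

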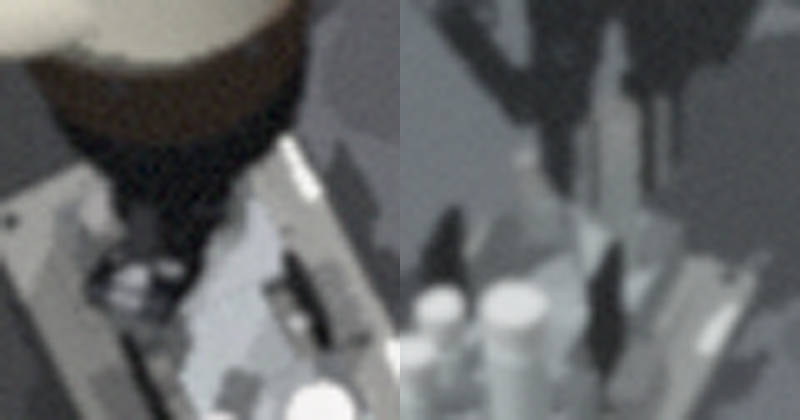

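Vial at side crop (620,150–230) is going into the wide well behind the catch. Forces stay near zero, so I carry on down.

{"method": "play_rows", "body": {
  "offset": [
    [-0.4, -0.3, -4],
    [-0.3, -0.2, -4],
    [0, 0, -4],
    [0, 0, -3],
    [0, 0, 0]
  ],
  "turn": [0, 0, 0, 0, 0]
}}

```text
clock: 30.9
position: [607.4, 28.9, 52.3]
ee_rot: [0.122, 0.992, -0.002, -0.015]
contact_force: [0.1, 1.1, 3.4]
gripper_width: 19.5
```

{"method": "play_rows", "body": {
  "offset": [
    [0, 0, 0],
    [0, 0, 0],
    [0, 0, 0],
    [0, 0, 3],
    [0, 0, 8],
    [0, 0, 12],
    [0, 0, 12],
    [0, 0, 12],
    [0, 0, 12],
    [0, 0, 12],
    [0, 0, 8],
    [0, 0, 0]
  ],
  "turn": [0, 0, 0, 0, 0, 0, 0, 0, 0, 0, 0, 0],
  "grip": -0.25
}}

```text
clock: 32.1
position: [605.8, 27.4, 139.5]
ee_rot: [0.122, 0.992, -0.002, -0.015]
contact_force: [-0.0, -0.4, 0.3]
gripper_width: 31.8
```

```bash
python3 st.py; python3 -c "
from h import *
shot('h')
for n in('side','top'):
    w=cloud(n,np.load(f'{n}_h.npy'))
    for c,z in(((601,61),65),((605,28.5),83)):
        k=(np.hypot(w[...,0]-c[0],w[...,1]-c[1])<14)&(w[...,2]>z-4)&(w[...,2]<z+6)
        print(n,k.sum(),w[k].mean(0).round(1))
"
```

```text
[605.8  27.4 139.5] th 2.896 tilt [-0.0312 -0.001 ] 31.8 [-0.  -0.4  0.3] 32.1
side 28 [600.3  60.2  63.7]
side 52 [603.6  26.7  82.2]
top 1 [605.6  63.3  67.1]
top 30 [604.1  22.3  83.4]
```

{"method": "play_rows", "body": {
  "offset": [
    [-4, 0, 8],
    [-4, 0, 12],
    [-4, 0, 12],
    [-4, 0, 12],
    [-4, 0, 12],
    [-4, 0, 12],
    [-4, -1, 12],
    [-4, -1, 12],
    [-4, -1, 12],
    [-4, -1, 12],
    [-3, 0, 8],
    [0, 0, 0]
  ],
  "turn": [0, 0, 0, 0, 0, 0, 0, 0, 0, 0, 0, 0],
  "grip": 1
}}

```text
clock: 33.4
position: [556.7, 22.5, 273.0]
ee_rot: [0.123, 0.992, -0.003, -0.017]
contact_force: [1.0, -0.4, -0.3]
gripper_width: 85.5
```

```bash
python3 st.py
```

```text
[556.7  22.5 273. ] th 2.896 tilt [-0.0345 -0.0016] 85.5 [ 1.  -0.4 -0.3] 33.4
```

{"method": "play_rows", "body": {
  "offset": [
    [0, 0, -40],
    [0, 0, -50],
    [0, 0, -30],
    [0, 0, 0],
    [0, 0, 0],
    [0, 0, 0]
  ],
  "turn": [0, 0, 0, 0, 0, 0]
}}

```text
clock: 34.0
position: [557.7, 22.6, 152.0]
ee_rot: [0.123, 0.992, -0.002, -0.014]
contact_force: [-0.3, -0.2, 0.5]
gripper_width: 85.5
```

```bash
python3 st.py
```

```text
[557.7  22.6 152. ] th 2.896 tilt [-0.0293 -0.0009] 85.5 [-0.3 -0.2  0.5] 34.0
```

{"method": "play_rows", "body": {
  "offset": [
    [0, 0, 20],
    [0, 0, 40],
    [0, 0, 50],
    [0, 0, 0],
    [0, 0, 0],
    [0, 0, 0]
  ],
  "turn": [-0.1, -0.1, -0.1, -0.1, -0.1, -0.1]
}}

```text
clock: 34.6
position: [561.7, 23.0, 280.1]
ee_rot: [0.421, 0.907, 0.009, -0.005]
contact_force: [-0.4, -0.5, -0.7]
gripper_width: 85.2
```

```bash
python3 st.py
```

```text
[561.7  23.  280.1] th 2.273 tilt [-0.0018  0.0198] 85.2 [-0.4 -0.5 -0.7] 34.6
```

{"method": "play_rows", "body": {
  "offset": [
    [0, 0, -10],
    [0.5, -0.5, -18],
    [0.5, -0.5, -20],
    [0, 0, -20],
    [0, 0, -20],
    [0, 0, -20],
    [0, 0, -18],
    [0, 0, -12],
    [0, 0, -8],
    [0, 0, -4],
    [0, 0, 0],
    [0, 0, 0]
  ],
  "turn": [-0.07, -0.07, -0.06, 0, 0, 0, 0, 0, 0, 0, 0, 0]
}}

```text
clock: 35.8
position: [573.7, 23.9, 151.0]
ee_rot: [0.512, 0.858, 0.025, 0.014]
contact_force: [0.3, -0.9, 0.3]
gripper_width: 85.3
```

```bash
python3 st.py
```

```text
[573.7  23.9 151. ] th 2.066 tilt [0.0502 0.0286] 85.3 [ 0.3 -0.9  0.3] 35.8
```

{"method": "play_rows", "body": {
  "offset": [
    [-1, 0, -4],
    [-1, -0.2, -8],
    [-1.5, -0.2, -8],
    [-1.5, -0.2, -8],
    [-1.5, -0.2, -8],
    [-1.5, -0.2, -8],
    [-1, -0.2, -8],
    [0, 0, -8],
    [0, 0, -8],
    [0, 0, -6],
    [0, 0, -2],
    [0, 0, 0]
  ],
  "turn": [0, 0, 0, 0, 0, 0, 0, 0, 0, 0, 0, 0]
}}

```text
clock: 37.0
position: [563.9, 22.6, 68.5]
ee_rot: [0.512, 0.858, 0.025, 0.014]
contact_force: [-0.3, -0.6, -0.1]
gripper_width: 85.4
```

```bash
python3 st.py
```

```text
[563.9  22.6  68.5] th 2.066 tilt [0.0505 0.0285] 85.4 [-0.3 -0.6 -0.1] 37.0
```

{"method": "play_rows", "body": {
  "offset": [
    [0, 0, -4],
    [0, 0, -6],
    [0, 0, -6],
    [0, 0, -6],
    [0, 0, -4],
    [0, 0, -2],
    [0, 0, 0]
  ],
  "turn": [0, 0, 0, 0, 0, 0, 0]
}}

```text
clock: 37.7
position: [564.5, 22.7, 38.6]
ee_rot: [0.512, 0.858, 0.026, 0.015]
contact_force: [-0.1, 0.5, 0.5]
gripper_width: 85.1
```

```bash
python3 st.py
python3 - <<'E'
from h import *
shot("i")
o=np.zeros((420,800,3),np.uint8)
for i,n in enumerate(("top","side")):
    c=proj(n,[563,22,60])[0].astype(int)
    im=cv2.imread(f"pics/{n}_i.png")[c[1]-42:c[1]+42,c[0]-40:c[0]+40]
    o[:,i*400:i*400+400]=cv2.resize(im,(400,420),interpolation=cv2.INTER_CUBIC)
cv2.imwrite("pics/i.png",o)
E
```

```text
[564.5  22.7  38.6] th 2.066 tilt [0.0521 0.0289] 85.1 [-0.1  0.5  0.5] 37.7
```

View pics/i.png

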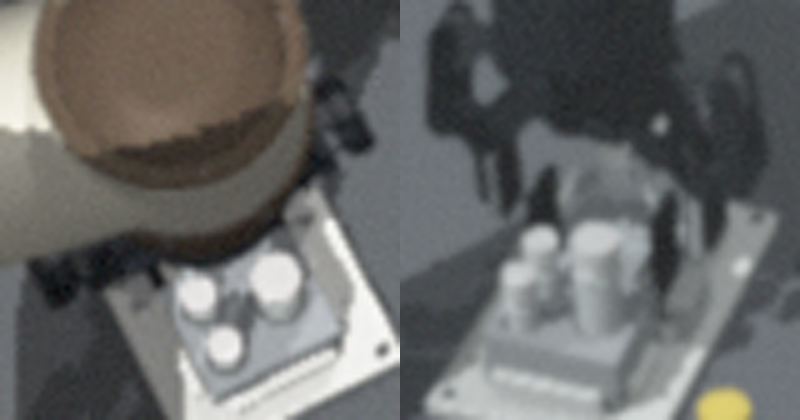

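Side crop: open fingers at (508,190) and (715,220) straddle the catches at (543,195) and (663,240) with similar gaps. I close lightly to feel the balance.

{"method": "play_rows", "body": {
  "offset": [
    [0, 0, 1.5],
    [0, 0, 0],
    [0, 0, 0],
    [0, 0, 0],
    [0, 0, 0]
  ],
  "turn": [0, 0, 0, 0, 0],
  "grip": 0.38
}}

```text
clock: 38.3
position: [565.1, 23.1, 41.5]
ee_rot: [0.512, 0.858, 0.027, 0.016]
contact_force: [-0.1, 0.6, -1.8]
gripper_width: 59.2
```

```bash
python3 st.py; python3 st.py
```

```text
[565.1  23.1  41.5] th 2.066 tilt [0.0543 0.0298] 59.2 [-0.1  0.6 -1.8] 38.3
[565.1  23.1  41.5] th 2.066 tilt [0.0543 0.0298] 59.2 [-0.1  0.6 -1.8] 38.3
```

{"method": "play_rows", "body": {
  "offset": [
    [0, 0, 0],
    [0, 0, 0],
    [0, 0, 0],
    [0, 0, 0],
    [0, 0, 0],
    [0, 0, 0]
  ],
  "turn": [0, 0, 0, 0, 0, 0],
  "grip": -1
}}

```text
clock: 38.9
position: [565.1, 23.3, 44.8]
ee_rot: [0.512, 0.859, 0.027, 0.016]
contact_force: [-0.8, 0.7, 1.6]
gripper_width: 43.0
```

```bash
python3 st.py
```

```text
[565.1  23.3  44.8] th 2.067 tilt [0.0548 0.0296] 43.0 [-0.8  0.7  1.6] 38.9
```

Run:
```python
from h import *
shot("j")
o=np.zeros((420,800,3),np.uint8)
for i,(a,n) in enumerate((("i","side"),("j","side"))):
    c=proj(n,[563,22,60])[0].astype(int)
    im=cv2.imread(f"pics/{n}_{a}.png")[c[1]-31:c[1]+32,c[0]-30:c[0]+30]
    o[:,i*400:i*400+400]=cv2.resize(im,(400,420),interpolation=cv2.INTER_CUBIC)
cv2.imwrite("pics/j.png",cv2.convertScaleAbs(o,alpha=1.4,beta=10))
```

```text
(no output)
```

View pics/j.png

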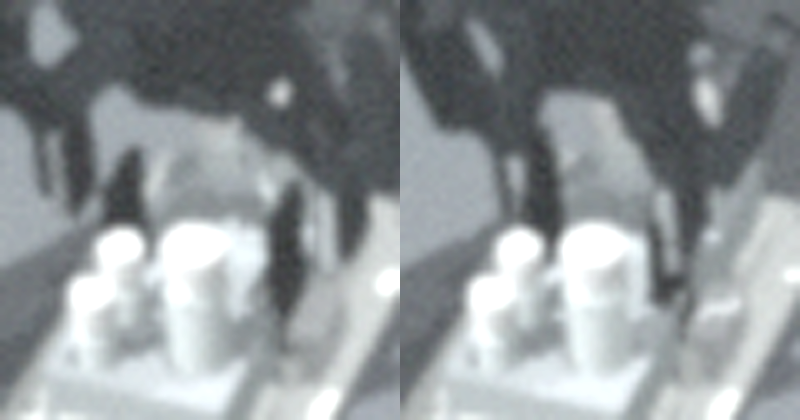

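Catches moved inward about 6 mm on each side (side crop, 125→145 and 288→265) and the fingers lie on them. Starting a gentle lift.

{"method": "play_rows", "body": {
  "offset": [
    [0, 0, 2],
    [0, 0, 3],
    [0, 0, 3],
    [0, 0, 0]
  ],
  "turn": [0, 0, 0, 0]
}}

```text
clock: 39.4
position: [564.2, 23.1, 51.2]
ee_rot: [0.512, 0.858, 0.026, 0.015]
contact_force: [0.3, 0.5, -2.8]
gripper_width: 42.8
```

```bash
python3 st.py
```

```text
[564.2  23.1  51.2] th 2.066 tilt [0.0522 0.0294] 42.8 [ 0.3  0.5 -2.8] 39.4
```

```bash
cat > chk.py <<'E'
from h import *
import sys
dz=float(sys.argv[2]); shot(sys.argv[1])
for n in("side","top"):
    w=cloud(n,np.load(f"{n}_{sys.argv[1]}.npy"))
    for nm,l,z in(("s1",(-29.5,17),65),("s2",(-53,17),65),("L",(-41,-14),83),("new s",(53,17),65),("new L",(41,-14),83)):
        c=np.array([.882*l[0]-.471*l[1]+562.3,.471*l[0]+.882*l[1]+21.6])
        k=(np.hypot(w[...,0]-c[0],w[...,1]-c[1])<16)&(w[...,2]>z-6)&(w[...,2]<z+dz+12)
        if k.sum()>8:
            t=w[k]; top=np.percentile(t[:,2],95); t=t[t[:,2]>top-5]; print(n,nm,len(t),t.mean(0).round(1),"rise",round(np.median(t[:,2])-z,1),"dxy",(t.mean(0)[:2]-c).round(1))
E
python3 chk.py k 6; python3 st.py
```

```text
side s1 33 [527.4  22.6  70.7] rise 5.8 dxy [-0.9 -0.1]
side s2 28 [506.3  11.   70.7] rise 5.4 dxy [-1.2 -0.6]
side L 57 [531.4 -11.2  88.8] rise 5.9 dxy [-1.4 -1.2]
side new s 8 [594.6  60.4  70. ] rise 4.7 dxy [-6.5 -1.2]
side new L 13 [609.7  23.7  88.3] rise 5.7 dxy [ 4.6 -4.8]
top s1 30 [528.   23.7  72.7] rise 7.8 dxy [-0.3  1. ]
top s2 36 [507.2  11.9  73. ] rise 7.8 dxy [-0.4  0.3]
top L 73 [532.6  -9.8  90.4] rise 7.3 dxy [-0.1  0.3]
[564.2  23.1  51.1] th 2.066 tilt [0.0523 0.0294] 42.9 [ 1.3  0.3 -3.1] 39.5
```

{"method": "play_rows", "body": {
  "offset": [
    [0, 0, 4],
    [0, 0, 7],
    [0, 0, 9],
    [0, 0, 9],
    [0, 0, 9],
    [0, 0, 9],
    [0, 0, 9],
    [0, 0, 9],
    [0, 0, 8],
    [0, 0, 5],
    [0, 0, 2],
    [0, 0, 0]
  ],
  "turn": [0, 0, 0, 0, 0, 0, 0, 0, 0, 0, 0, 0]
}}

```text
clock: 40.7
position: [563.1, 22.8, 139.2]
ee_rot: [0.512, 0.858, 0.026, 0.015]
contact_force: [-0.4, 0.7, -3.2]
gripper_width: 42.7
```

```bash
python3 st.py
```

```text
[563.1  22.8 139.2] th 2.065 tilt [0.0521 0.0297] 42.7 [-0.4  0.7 -3.2] 40.7
```

{"method": "play_rows", "body": {
  "offset": [
    [0, 0, 2],
    [0, 0, 3],
    [0, 0, 1],
    [0, 0, 0],
    [0, 0, 0],
    [0, 0, 0]
  ],
  "turn": [0, 0, 0, 0, 0, 0]
}}

```text
clock: 41.3
position: [562.1, 22.6, 143.9]
ee_rot: [0.512, 0.858, 0.025, 0.013]
contact_force: [-0.2, 0.3, -3.3]
gripper_width: 42.7
```

```bash
python3 st.py; python3 chk.py l 100
python3 - <<'E'
import cv2
cv2.imwrite("pics/fin.png",cv2.resize(cv2.imread("pics/side_l.png")[130:330,190:450],(780,600),interpolation=cv2.INTER_CUBIC))
E
```

```text
[562.1  22.6 143.9] th 2.065 tilt [0.0485 0.0289] 42.7 [-0.2  0.3 -3.3] 41.3
side s1 37 [525.5  22.1 163.4] rise 98.2 dxy [-2.8 -0.6]
side s2 45 [506.4  11.7 163. ] rise 98.2 dxy [-1.2  0. ]
side L 67 [529.6 -11.6 180.9] rise 98.0 dxy [-3.2 -1.5]
side new s 20 [593.7  59.8 162.1] rise 97.0 dxy [-7.3 -1.8]
side new L 12 [607.   21.6 181.2] rise 98.2 dxy [ 2. -7.]
top s1 48 [526.5  22.9 165. ] rise 99.7 dxy [-1.8  0.2]
top s2 49 [505.8  11.5 164.8] rise 99.8 dxy [-1.7 -0.2]
top L 89 [530.3 -10.4 182.9] rise 99.7 dxy [-2.4 -0.3]
```

View pics/fin.png

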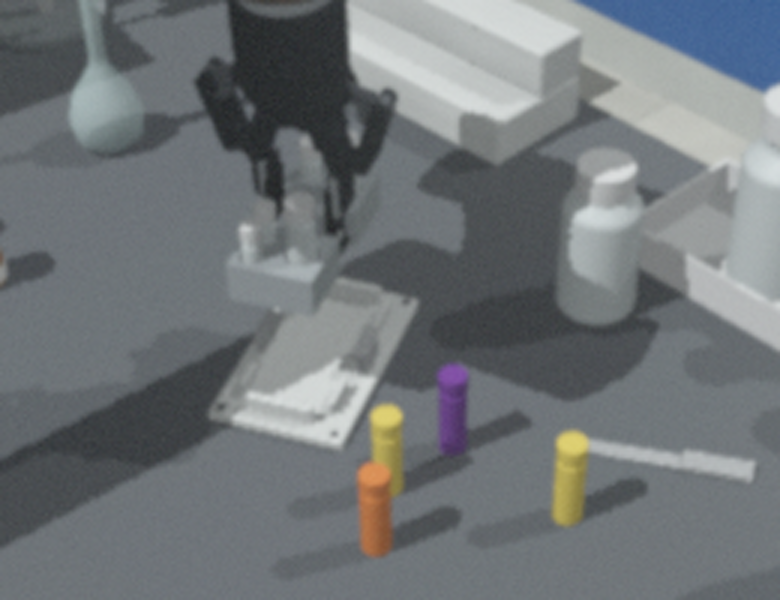

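The final picture shows the cassette hanging level at (280,265) about 10 cm above the empty cradle at (315,370), its vials in it and the other things still standing. Handing in.

```bash
python3 -c "
from bench import arm
print(arm.read_state()['joint_vel'].round(4)); print(arm.job_done())"
```

```text
[ 0.0003 -0.      0.0046 -0.0003 -0.0007 -0.0011]
the job is handed in; nothing more can be done
None
```

I put both vials into empty wells: the small one in the outer narrow well, the large one in the wide well. I then pinched both catches, lifted the cassette out and handed the job in at 41.3 s of the 64 s allowed.

**What the last checks showed**
- **Seating:** before the lift, both new vials' cap tops measured at their seated height, to about 1 mm.
- **Lift height:** the vials measured 98 mm (side camera) to 100 mm (top camera) above where they stood, so the cassette is about 10 cm up.
- **Level:** the three original vials rose within 0.2 mm of one another in each camera, so the cassette is level there. The new small vial read about 1 mm low in the side camera, on few pixels because the gripper partly hides it.
- **Hold:** the arm was at rest, with a 3.3 N load and a steady grip.
- **Bystanders:** those in the final view looked undisturbed; I did not measure them or check the ones outside it.

**What disagreed**
- **Tool tilt:** the tool itself ended about 3° off vertical, almost all of it about the jaw axis. It built up during fast moves, and I partly worked it off on the way.
- **Finger opening:** it reads 43 mm on the catches, where about 50 mm was expected. The picture shows both catches pressed in by about 6 mm, and the cassette came out without noticeable resistance, so I take the difference to be give in the fingers.
- **Sideways shift:** the cassette ended about 2 mm in −x from straight above its old place.
- **Pictures:** I viewed 11, one over the budget of 10, to check the pinch before lifting.

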